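# Take off the blender's drive cap, whose thread hand is not marked

## Robot

A 6-joint arm with a two-finger parallel gripper is mounted at the origin on a cart in front of the work surface, level with it; the furniture and walls round the work are solid. World frame = base frame: x ahead of the robot, y to its left, z up, the work surface at z = 0. Lengths are in m, angles in rad, forces in N, time in s.
With the tool pointing down it reaches from about 0.225 to 0.875 m from the base axis. Payload 3.4 kg.
Tool frame: the origin (TCP) lies at the very end of the fingers, on their centre line; the grasp point (between the pads) lies 19 mm behind it; x points along the fingers, z is the direction in which the jaws open and shut, and the axes are right-handed (so a half turn about x gives the same grasp; the last joint's range is limited). The gripper opens to 85 mm and grips with 20 to 120 N. Pads are 22 mm wide; open, the fingers measure 114 mm over their backs; the gripper's body (76 mm by 85 mm) begins 54 mm behind the grasp point. The pads swing forward as they close: fully open they stand 13 mm farther back than shut.
Start: joints at [-1.267, 0.276, 1.505, -0, 1.361, -0.121], TCP at [0.237, -0.524, 0.231] pointing down, gripper open.
Joint ranges: [-2.89, 2.89], [-0.75, 2.08], [0.22, 2.7], [-1.18, 4.32], [0.11, 2.71], [-2.7, 2.7]. Speed limits (rad/s): [2.57, 2.57, 3.14, 3.14, 3.14, 3.14].

## Interface

Orientations are given as a unit quaternion [w, x, y, z].
In Python, from rig import manip, viewer, finder gives the robot as it stands.
- The arm moves only by the tool move_arm, never from a script. Its argument "rows" is a list of rows, each a list of 3 entries, a list of its own where there are three numbers: the shift along the tool's x, y, z in mm, then the turn about the tool's x in rad, then the finger opening in mm, from 0 to 85.4. A call has 1 to 8 rows; each row is the pose to reach, as a shift and turn from the pose measured when the call began, along the tool's axes at that moment; what a row does not reach only later rows make up. A row lasts 1/12 s, in which the tool goes at most 41.7 mm and 7.16 degrees, less where a joint would pass 70% of its speed; a pose out of reach is approached as far as the arm can. A call with a gripper value outside its range is refused whole. The fingers move at their own pace and stop on an object; "force" is the grip in N (left out, the last holds). Time passes only in rows, so rows that repeat a pose let the fingers close. It gives the time, the measured TCP pose, the force and the opening at its end, in the units of the state.
- manip.get_state(): the state, without advancing time (a new reading comes with each control period).
- viewer.get_image(name): name is "scene" or "side" or "wrist"; returns the picture (420x560x3 uint8, red, green, blue); there is no depth.
- viewer.get_calibration(name): a dict with "mtx" (3x3 intrinsics, pixels), "k1" (the pictures are not rectified: a ray, as slopes to the right and down, at radius r is drawn at 1 + k1 r^2 times it, then the intrinsics apply), "R" (3x3) and "t" (3): a world point X has camera coordinates R X + t. Camera axes: x right, y down, z forward; pixel columns grow to the right and rows downward; lengths in m; the calibration is good to about 2 mm. A picture is of the moment at which its call begins: read the wrist's pose just before it. get_calibration takes no time and is no camera call; for the wrist camera it gives the pose at the moment of the call.
- manip.sign_off(): hands the job in, once; it reports no verdict.
Trained networks look in the newest picture that a camera, given by its name, has taken for a name from the list of things; names that differ only in an ending like _2 or _b are one class to them, and where a whole thing is asked for, a point or a joint stands for the part that bears it (a point fixed in the world has none). Each returns a list of dicts, best first, with "score" (0 to 1); they miss things now and then, are a little off and sometimes report something else, mostly with a low value. They report only what shows in the picture. A call takes as long as a camera call.
- finder.look_for(target, camera): "centre" ([column, row] in pixels, amid what is visible of it).
- finder.trace(target, camera): "mask" (420x560 bool, what is visible of it) and "centre" ([column, row] in pixels, amid what is visible of it).
The state is a dict: "clock": time; "qpos": joint angles; "qd": joint speeds; "effort": joint torques, N m; "position": TCP position; "ee_rot": TCP orientation; "contact_force": force on the tool from outside, world axes, zero at the start; "moment": the same for the moment, N m; "width": finger opening in m.
Only numpy, scipy, OpenCV 4.12 (cv2) and the standard library are available. Lean on these libraries where they do the work, as an engineer would, in place of code of your own. Each camera call takes 0.05 s, during which the arm holds its last target.

## Task

The blender base has to be opened for cleaning. Lift the loose splash collar, which has a grip fin, straight up off the round drive cap and stand it upright on the free table, well clear of the blender. Then undo the drive cap: nothing shows whether its quarter-turn thread is right- or left-handed, so try both ways, turn it the way that gives until it is free, lift it straight off and finish while still holding it in the gripper, about 10 cm above its seat; leave everything else where it is.

Things in the scene. Friction and masses are not known exactly. Their poses are not given: they have to be found in the camera images.
- blender_base: white blender motor base without jug, 164 mm deep (x), 134 wide (y), flat deck 60 mm above the table; fixed. Origin under its middle at table height; its front, with a round black dial, faces its own -x. A grey neck, 50 mm across, rises 14 mm from the deck, its axis at base x = -25 mm, y = 0
- seat (a point): centre of the neck's rim, 74 mm above the table, on the cap's turning axis; axes as the base. Hidden thread, 50:50 right- or left-handed at each start: the wrong way the cap stops dead within about 5 degrees; the right way (anticlockwise from above if right-handed) it runs easily without rising, is free to lift from about 60 degrees and stops at about 90
- drive_cap: loose black knurled round cap screwed on the neck, 90 g. Origin at the centre of its underside, which rests on the rim. Grip part 54 mm across, 32 mm tall; a low rib (3 mm) across its top lies along its x, at the start along the base's x. Plug, stem and cross bar hang below it to 24 mm under the origin: once free, lift it 26 mm straight up to clear the neck
- cap_mid (a point): centre of the cap's grip part, 16 mm above its underside (90 mm above the table at the start); axes as the cap
- collar: loose aluminium ring standing on the deck round the cap, outer diameter 84 mm, inner 76, 48 mm tall, 100 g, with one flat upright grey fin that sticks out along its own +x. Origin at the centre of its lower edge (60 mm above the table at the start); it must rise over 50 mm to pass the cap's top, 109 mm above the table
- fin_mid (a point): middle of the collar's fin: 60 mm from the ring's axis along the collar's x, 31 mm above the ring's lower edge. The fin is 12 mm thick (collar y), reaches 40 to 78 mm from the axis and 14 to 48 mm above the lower edge; it points roughly to the robot's right at the start
- coffee_mug: bystander: two-tone mug 90 mm across, 105 mm tall, on the left of the blender; origin under its middle
- choc_bar: bystander: flat wrapped bar 56 x 146 x 11 mm, beyond the mug; origin under its middle
- match_box: bystander: small flat box 48 x 61 x 15 mm, right of and behind the blender, near the back ledge; origin under its middle
- remote: bystander: black remote control 163 x 48 x 19 mm, at the far right of the table; between it and the blender the table is free for the collar (a spot at x = 0.43, y = -0.29 is always free); origin under its middle
- usb_stick: bystander: black memory stick 24 x 57 x 9 mm, behind the blender on the left; origin under its middle

How it is judged:
On the way, in this order (a step that is already met when the one before it is completed fails the run):
1. the collar is lifted clear over the cap (height (world z) of collar above 0.108 m and contact force between collar and blender_base below 0.1 N), for 0.1 s.
2. the collar stands upright on the table, clear of the blender, let go (height (world z) of collar below 0.008 m and angle between collar's own z axis and vertical below 0.1 rad and contact force between collar and blender_base below 0.1 N and horizontal distance between collar and seat above 0.12 m and contact force between collar and the fingers below 0.1 N and linear speed of collar below 0.02 m/s), for 0.2 s.
3. the cap is turned loose while still on its seat (angle between the x axis of drive_cap and the x axis of blender_base, either way round above 0.75 rad and distance between drive_cap and seat below 0.008 m), for 0.1 s.
At the end, for the whole second after the job is handed in: The cap is gripped by the fingers, still (under 3 cm/s), its underside more than 6 cm above the neck's rim, touching neither blender nor collar; the collar stands upright (within 0.1 rad) on the table, released and at rest, its centre more than 12 cm from the cap's seat and not touching the blender (all of step 2 and z of drive_cap in the frame of seat above 0.06 m and contact force between drive_cap and the fingers above 1 N and contact force between drive_cap and blender_base below 0.1 N and contact force between drive_cap and collar below 0.1 N and linear speed of drive_cap below 0.03 m/s); the arm keeps its last pose, push and grip.
It fails at once if a bystander is displaced by more than 3 cm (distance of any of coffee_mug, choc_bar, match_box, remote, usb_stick from where it was at the start of the episode above 0.03 m).
It fails at once if the collar is tipped over (angle between collar's own z axis and vertical above 0.7 rad).
It also fails if it takes over 64 s, if anything falls off the work surface, if the arm or the gripper's body presses on something with over 40 N, if the wrist force passes 120 N, or if a joint passes its speed limit or range.

## Working session

There is one attempt and no reset: what is moved stays moved. The work goes in short steps, Python scripts to look and compute and a tool call to move; the robot and the scene stay as the last step left them, time stands still between calls to the robot, and variables do not carry over. Pictures are saved under pics/ and viewed, and the job is handed in when it is done.

Besides the shell and the picture viewer there is one more tool, called as name(argument=value, ...), one argument or row to a line, values as JSON. move_arm: Moves the arm, as the interface text tells. Its arguments: {"type":"object","properties":{"rows":{"type":"array"},"force":{"type":"number"}},"required":["rows"]}

```bash
ls; mkdir -p pics; python3 - <<'E'
from rig import manip, viewer, finder
import cv2
s=manip.get_state()
for k,v in s.items(): print(k,v)
for n in ["scene","side","wrist"]:
    im=viewer.get_image(n); cv2.imwrite(f"pics/a_{n}.png",im[:,:,::-1]); 
    c=viewer.get_calibration(n); print(n,c)
E
```

```text
pics
clock 0.0
qpos [-1.26702888e+00  2.76595674e-01  1.50610911e+00  2.80878373e-05
  1.36070990e+00 -1.21008965e-01]
qd [-0.00165824  0.00045032  0.00019175  0.00071829  0.00017431 -0.00091743]
effort [-5.04893160e-04 -4.16782415e+01 -2.45808595e+01 -8.62464412e-05
  1.10545184e-02 -4.57209779e-06]
position [ 0.23681058 -0.52340175  0.2304489 ]
ee_rot [ 0.59367233  0.38378871  0.59465025 -0.3829497 ]
contact_force [-0.05990016  0.30431493  0.3300247 ]
moment [-0.03222117  0.00287391 -0.00565512]
width 0.0856658277930107
scene {'mtx': array([[385.99677987,   0.        , 280.32357696],
       [  0.        , 385.99677987, 209.34219367],
       [  0.        ,   0.        ,   1.        ]]), 'k1': -0.06003002856898463, 'R': array([[-0.80765603, -0.58924745, -0.02189019],
       [-0.28228402,  0.41897459, -0.86300407],
       [ 0.51769438, -0.69083119, -0.50472249]]), 't': array([0.37359778, 0.25914341, 0.81474702])}
side {'mtx': array([[389.51697565,   0.        , 277.38521382],
       [  0.        , 389.51697565, 211.97215696],
       [  0.        ,   0.        ,   1.        ]]), 'k1': -0.010250224846632992, 'R': array([[-0.83464942, -0.5502183 ,  0.02490299],
       [-0.3235071 ,  0.45314559, -0.83066373],
       [ 0.44576171, -0.7013693 , -0.55621723]]), 't': array([0.38480688, 0.28844833, 0.70365894])}
wrist {'mtx': array([[324.08024539,   0.        , 281.55454471],
       [  0.        , 324.08024539, 208.04541739],
       [  0.        ,   0.        ,   1.        ]]), 'k1': -0.0023713294986615363, 'R': array([[ 0.41261007, -0.91090601, -0.00178278],
       [-0.8741786 , -0.39652241,  0.28032436],
       [-0.25605605, -0.11410618, -0.95990368]]), 't': array([-0.57382453, -0.03731319,  0.37917052])}
```

View pics/a_scene.png

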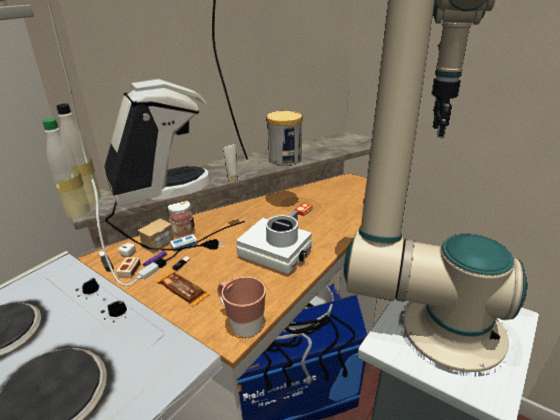

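View pics/a_side.png

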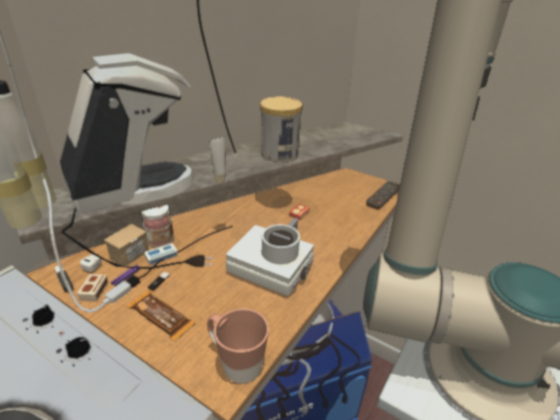

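View pics/a_wrist.png

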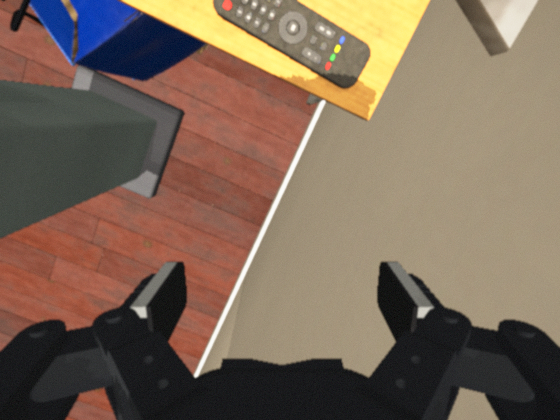

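```bash
cat > h.py <<'E'
from rig import manip, viewer, finder
import cv2, numpy as np
from scipy.spatial.transform import Rotation as Rn
def cal(n):
    c=viewer.get_calibration(n); return c
def proj(c,X):
    p=np.atleast_2d(X)@c['R'].T+c['t']; s=p[:,:2]/p[:,2:]; r2=(s**2).sum(1,keepdims=True)
    s=s*(1+c['k1']*r2); return s@np.diag([c['mtx'][0,0],c['mtx'][1,1]])+c['mtx'][:2,2]
def ray(c,px):
    d=(np.asarray(px,float)-c['mtx'][:2,2])/np.array([c['mtx'][0,0],c['mtx'][1,1]])
    s=d.copy()
    for _ in range(20): s=d/(1+c['k1']*(s@s))
    v=c['R'].T@np.append(s,1); o=-c['R'].T@c['t']; return o,v/np.linalg.norm(v)
def atz(c,px,z):
    o,v=ray(c,px); return o+v*(z-o[2])/v[2]
def tcp():
    s=manip.get_state(); w,x,y,z=s['ee_rot']; return s,np.array(s['position']),Rn.from_quat([x,y,z,w])
def save(im,n,sc=None,crop=None):
    if crop: im=im[crop[1]:crop[3],crop[0]:crop[2]]
    if sc: im=cv2.resize(im,None,fx=sc,fy=sc,interpolation=cv2.INTER_CUBIC)
    cv2.imwrite(f'pics/{n}.png',im[:,:,::-1])
def tri(rays):
    A=np.zeros((3,3));b=np.zeros(3)
    for o,v in rays:
        P=np.eye(3)-np.outer(v,v);A+=P;b+=P@o
    X=np.linalg.solve(A,b); return X,[np.linalg.norm((np.eye(3)-np.outer(v,v))@(X-o)) for o,v in rays]
E
python3 - <<'E'
from h import *
print(Rn.from_quat([0.38378871,0.59465025,-0.3829497,0.59367233]).as_matrix().round(3))
C={n:cal(n) for n in ["scene","side"]}
for n in C: viewer.get_image(n)
hz={'blender_base':0.03,'drive_cap':0.1,'collar':0.084,'fin_mid':0.09,'coffee_mug':0.05,'remote':0.01,'match_box':0.008}
for t in hz:
  for n in C:
    r=finder.look_for(t,n)[:2]
    for d in r: print(t,n,np.round(d['score'],2),np.round(d['centre'],1),atz(C[n],d['centre'],hz[t]).round(3))
E
```

```text
[[-0.001  0.911  0.412]
 [ 0.002  0.412 -0.911]
 [-1.     0.    -0.002]]
blender_base scene 0.93 [271.2 250.1] [0.475 0.023 0.03 ]
blender_base side 0.82 [262.8 265.2] [0.482 0.029 0.03 ]
drive_cap scene 0.71 [280.2 225.9] [0.46 0.   0.1 ]
drive_cap side 0.7 [283.3 237.5] [ 0.453 -0.006  0.1  ]
drive_cap side 0.66 [382.7 195.4] [ 0.338 -0.307  0.1  ]
collar scene 0.81 [282.6 233.4] [0.449 0.006 0.084]
collar side 0.62 [280.4 248. ] [0.448 0.011 0.084]
collar side 0.55 [261.3 267.4] [0.446 0.086 0.084]
fin_mid scene 0.83 [283.8 232.8] [0.443 0.009 0.09 ]
fin_mid side 0.65 [262.3 262.9] [0.449 0.079 0.09 ]
fin_mid side 0.63 [282.1 247.7] [0.442 0.014 0.09 ]
coffee_mug scene 0.74 [243.5 303.3] [0.39  0.232 0.05 ]
coffee_mug side 0.69 [240.  340.2] [0.389 0.232 0.05 ]
remote scene 0.5 [268.8 249.3] [0.5   0.003 0.01 ]
remote scene 0.37 [282.5 231.9] [ 0.519 -0.089  0.01 ]
remote side 0.92 [382.9 196.7] [ 0.375 -0.453  0.01 ]
match_box scene 0.61 [303.4 212.4] [ 0.532 -0.22   0.008]
match_box side 0.48 [296.9 212.5] [ 0.546 -0.229  0.008]
```

```bash
python3 - <<'E'
from h import *
s,p,R=tcp(); c=cal('wrist')
o=-c['R'].T@c['t']
print('cam in tool',R.inv().apply(o-p), 'cam axes in tool (cols)',(R.as_matrix().T@c['R'].T).round(3))
# move target 0.46,-0.10 z 0.26
T=np.array([0.43,-0.12,0.30]); print(1000*R.inv().apply(T-p))
E
```

```text
cam in tool [-0.14274438  0.07074829 -0.00037012] cam axes in tool (cols) [[ 0.    -0.28   0.96 ]
 [ 0.001 -0.96  -0.28 ]
 [ 1.     0.001 -0.   ]]
[ -68.70089618  342.32904823 -288.49227445]
```

```bash
python3 - <<'E'
from h import *
s,p,R=tcp()
T=np.array([0.44,-0.08,0.28]); print(1000*R.inv().apply(T-p))
E
```

```text
[ -48.70664782  367.92620479 -320.81897562]
```

move_arm(
  rows=[
    [[-50, 367, -320], -1.147, 85],
    [[-50, 367, -320], -1.147, 85],
    [[-50, 367, -320], -1.147, 85],
    [[-50, 367, -320], -1.147, 85],
    [[-50, 367, -320], -1.147, 85],
    [[-50, 367, -320], -1.147, 85],
    [[-50, 367, -320], -1.147, 85],
    [[-50, 367, -320], -1.147, 85],
  ],
)

```text
clock: 1.62
position: [0.3752, -0.2205, 0.2658]
ee_rot: [0.706, 0.049, 0.705, -0.05]
contact_force: [0.2, 0.2, -0.3]
width: 0.0852
```

```bash
cat > mv.py <<'E'
from h import *
import sys
# args: x y z yawz(deg: direction of tool z in world)
def plan(T,yaw=None):
    s,p,R=tcp(); m=R.as_matrix(); cur=np.arctan2(m[1,2],m[0,2])
    print('pos',p.round(4),'toolz yaw deg',np.degrees(cur).round(2),'tilt',m[2,0].round(4),'F',np.round(s['contact_force'],1),'w',round(s['width'],4),'clk',s['clock'],'q',np.round(s['qpos'],2))
    d=0 if yaw is None else -(np.radians(yaw)-cur); d=(d+np.pi)%(2*np.pi)-np.pi
    print('shift mm',(1000*R.inv().apply(np.array(T)-p)).round(1),'turn',round(d,3))
if __name__=='__main__':
    a=[float(v) for v in sys.argv[1:]]; plan(a[:3],a[3] if len(a)>3 else None)
E
python3 mv.py 0.44 -0.08 0.28 0
```

```text
pos [ 0.3752 -0.2205  0.2658] toolz yaw deg -8.05 tilt -1.0 F [ 0.2  0.2 -0.3] w 0.0852 clk 1.6167 q [-0.69  0.04  1.71  0.    1.39 -0.55]
shift mm [-14.2 148.2  44.5] turn -0.141
```

move_arm(
  rows=[
    [[-14, 148, 45], -0.141, 85],
    [[-14, 148, 45], -0.141, 85],
    [[-14, 148, 45], -0.141, 85],
    [[-14, 148, 45], -0.141, 85],
    [[-14, 148, 45], -0.141, 85],
  ],
)

```text
clock: 2.03
position: [0.4426, -0.0751, 0.2807]
ee_rot: [0.709, -0.002, 0.706, 0.003]
contact_force: [-0.1, -0.4, 0.0]
width: 0.0849
```

```bash
python3 - <<'E'
from h import *
c=cal('wrist'); im=viewer.get_image('wrist'); 
out=im.copy()
for t,z in [('collar',0.108),('drive_cap',0.106),('fin_mid',0.108),('blender_base',0.06),('match_box',0.015)]:
  for d in finder.trace(t,'wrist')[:2]:
    print(t,round(d['score'],2),np.round(d['centre'],1),atz(c,d['centre'],z).round(4),d['mask'].sum())
    k,_=cv2.findContours(d['mask'].astype(np.uint8),cv2.RETR_LIST,cv2.CHAIN_APPROX_NONE); cv2.drawContours(out,k,-1,{'collar':(255,0,0),'drive_cap':(0,255,0),'fin_mid':(0,0,255)}.get(t,(255,255,0)),1)
    if d['score']>.5: np.save(f'm_{t}.npy',d['mask']) if d is not None else 0
    break
np.savez('w1.npz',im=im,**c)
save(im,'b_w'); save(out,'b_o')
E
python3 mv.py 0.44 -0.08 0.28 0
```

```text
collar 0.93 [319.6 139.5] [ 0.4787 -0.0269  0.108 ] 2652
drive_cap 0.95 [293.4 109.7] [4.533e-01 2.000e-04 1.060e-01] 2716
fin_mid 0.91 [323.4 128.7] [ 0.4819 -0.0168  0.108 ] 2960
blender_base 0.69 [338.2  96.3] [0.5024 0.0149 0.06  ] 13168
match_box 0.65 [351.7 286.2] [ 0.5433 -0.2364  0.015 ] 1032
pos [ 0.44   -0.0814  0.2796] toolz yaw deg -0.08 tilt -1.0 F [0.2 0.7 0. ] w 0.0849 clk 2.3333 q [-0.34  0.05  1.66 -0.    1.42 -0.34]
shift mm [-0.4  1.4  0. ] turn -0.001
```

View pics/b_w.png

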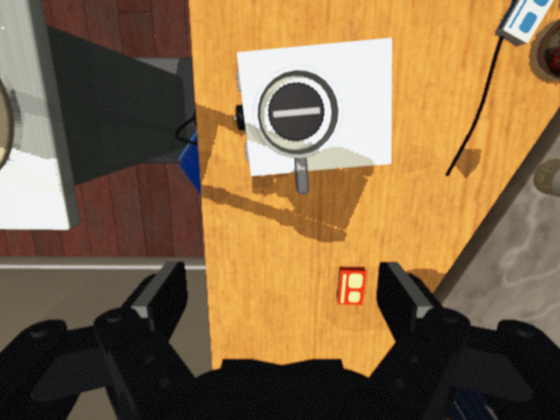

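View pics/b_o.png

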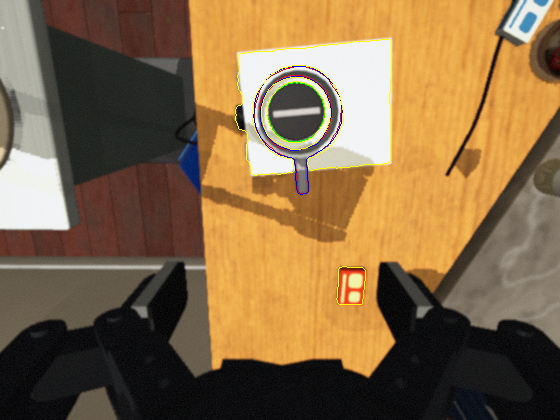

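```bash
cat > meas.py <<'E'
from h import *
def go(tag,ztop=0.108):
    c=cal('wrist'); im=viewer.get_image('wrist'); cen=None
    mk=finder.trace('collar','wrist'); mc=finder.trace('drive_cap','wrist')
    save(im,tag); np.save(tag+'.npy',im)
    for nm,mm in (('collar',mk),('cap',mc)):
        if not mm: print(nm,'none'); continue
        m=mm[0]['mask']; k,_=cv2.findContours(m.astype(np.uint8),cv2.RETR_EXTERNAL,cv2.CHAIN_APPROX_NONE); k=max(k,key=len)[:,0]
        z=ztop if nm=='collar' else 0.106
        P=np.array([atz(c,q,z)[:2] for q in k]); 
        # robust circle
        r=0.042 if nm=='collar' else .027
        from scipy.optimize import least_squares
        f=least_squares(lambda v:np.hypot(*(P-v[:2]).T)-v[2],[*np.median(P,0),r],loss='soft_l1',f_scale=0.001).x
        print(nm,round(mm[0]['score'],2),'circle',f.round(4))
        if nm=='collar':
            Q=np.array([atz(c,q,z)[:2] for q in np.argwhere(m)[:,::-1]]); d=np.hypot(*(Q-f[:2]).T)
            for lo,hi in((.048,.085),(.048,.06),(.06,.075)):
                F=Q[(d>lo)&(d<hi)]
                if len(F)<5: continue
                g=F.mean(0)-f[:2]; print(' fin',len(F),F.mean(0).round(4),'dir deg',np.degrees(np.arctan2(g[1],g[0])).round(2),'max r',d.max().round(4))
if __name__=='__main__':
    import sys; go(sys.argv[1],*[float(v) for v in sys.argv[2:]])
E
python3 meas.py c_w
```

```text
collar 0.88 circle [ 0.4572 -0.0047  0.0422]
 fin 387 [ 0.4622 -0.0664] dir deg -85.37 max r 0.0769
 fin 167 [ 0.4613 -0.0586] dir deg -85.62 max r 0.0769
 fin 206 [ 0.4627 -0.0718] dir deg -85.31 max r 0.0769
cap 0.94 circle [ 0.4555 -0.0022  0.0263]
```

```bash
python3 mv.py 0.462 -0.0645 0.14 4.6
```

```text
pos [ 0.4401 -0.0813  0.2797] toolz yaw deg -0.1 tilt -1.0 F [-0.4  0.4  0.2] w 0.0851 clk 2.4833 q [-0.34  0.05  1.66 -0.    1.42 -0.34]
shift mm [139.7  16.9  21.8] turn -0.082
```

move_arm(
  rows=[
    [[30, 17, 22], -0.082, 85],
    [[70, 17, 22], -0.082, 85],
    [[110, 17, 22], -0.082, 85],
    [[140, 17, 22], -0.082, 85],
    [[140, 17, 22], -0.082, 85],
    [[140, 17, 22], -0.082, 85],
  ],
)

```text
clock: 2.98
position: [0.4613, -0.0647, 0.1389]
ee_rot: [0.706, -0.028, 0.708, 0.028]
contact_force: [0.3, 0.3, 1.2]
width: 0.085
```

```bash
python3 meas.py d_w;python3 mv.py 0.462 -0.0645 0.074 4.6
```

```text
collar 0.59 circle [ 0.4573 -0.004   0.0417]
 fin 894 [ 0.4628 -0.065 ] dir deg -84.81 max r 0.0757
 fin 414 [ 0.4621 -0.0577] dir deg -84.92 max r 0.0757
 fin 458 [ 0.4635 -0.0709] dir deg -84.75 max r 0.0757
cap 0.91 circle [ 0.4557 -0.0019  0.0264]
pos [ 0.4642 -0.0653  0.142 ] toolz yaw deg 4.57 tilt -1.0 F [ 0.4 -0.7 -0.6] w 0.0851 clk 3.1333 q [-0.29  0.19  1.87 -0.    1.08 -0.37]
shift mm [68.   1.2 -2.4] turn -0.001
```

View pics/d_w.png

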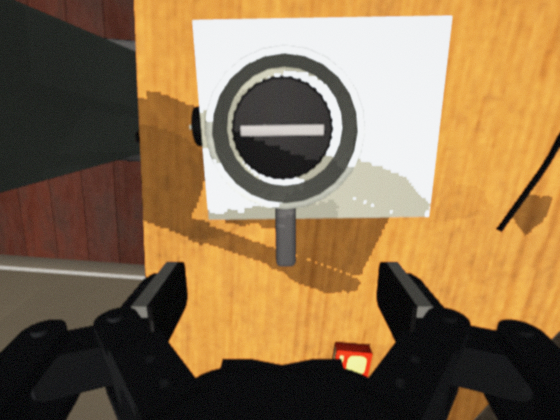

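move_arm(
  rows=[
    [[34, 1, -1], 0, 85],
    [[67, 1, -1], 0, 85],
    [[67, 1, -1], 0, 85],
    [[67, 1, -1], 0, 85],
  ],
)

```text
clock: 3.47
position: [0.4635, -0.0647, 0.0757]
ee_rot: [0.708, -0.029, 0.705, 0.027]
contact_force: [-0.1, -0.7, -0.2]
width: 0.0849
```

```bash
python3 meas.py e_w;python3 mv.py 0.4625 -0.0645 0.074 5
```

```text
collar 0.59 circle [ 0.4573 -0.0038  0.0417]
 fin 1824 [ 0.4629 -0.0645] dir deg -84.77 max r 0.0751
 fin 856 [ 0.4622 -0.0574] dir deg -84.82 max r 0.0751
 fin 950 [ 0.4635 -0.0706] dir deg -84.73 max r 0.0751
cap 0.61 circle [ 0.4558 -0.0018  0.0263]
pos [ 0.4655 -0.0652  0.0774] toolz yaw deg 4.56 tilt -0.9999 F [ 0.3 -0.2 -0.1] w 0.085 clk 3.6167 q [-0.29  0.26  1.96 -0.    0.91 -0.37]
shift mm [ 3.3  1.  -3. ] turn -0.008
```

View pics/e_w.png

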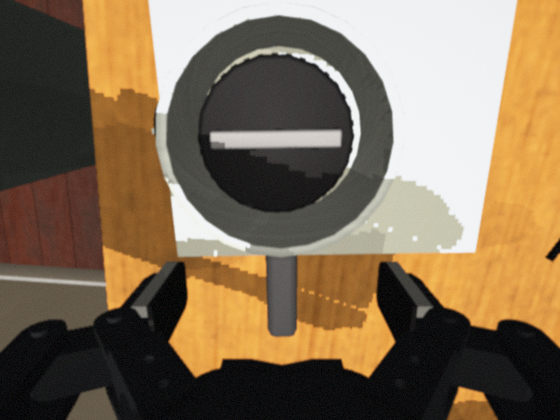

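move_arm(
  rows=[
    [[2, 0, -2], 0, 85],
    [[2, 0, -2], 0, 0],
    [[2, 0, -2], 0, 0],
    [[2, 0, -2], 0, 0],
    [[2, 0, -2], 0, 0],
    [[2, 0, -2], 0, 0],
    [[2, 0, -2], 0, 0],
    [[2, 0, -2], 0, 0],
  ],
  force=60,
)

```text
clock: 4.28
position: [0.4633, -0.0654, 0.0755]
ee_rot: [0.71, -0.03, 0.703, 0.027]
contact_force: [-0.1, -0.5, 3.3]
width: 0.0113
```

```bash
python3 mv.py 0.4625 -0.0645 0.074 5
```

```text
pos [ 0.4633 -0.0654  0.0755] toolz yaw deg 4.59 tilt -1.0 F [-0.1 -0.5  3.3] w 0.0113 clk 4.2833 q [-0.29  0.26  1.97 -0.    0.9  -0.37]
shift mm [ 1.5  1.  -0.8] turn -0.007
```

move_arm(
  rows=[
    [[-3, 0, 0], 0, 0],
    [[-8, 0, 0], 0, 0],
    [[-18, 0, 0], 0, 0],
    [[-30, 0, 0], 0, 0],
    [[-42, 0, 0], 0, 0],
    [[-55, 0, 0], 0, 0],
    [[-70, 0, 0], 0, 0],
    [[-80, 0, 0], 0, 0],
  ],
)

```text
clock: 4.95
position: [0.463, -0.0652, 0.1569]
ee_rot: [0.71, -0.03, 0.703, 0.027]
contact_force: [0.6, 0.4, -1.5]
width: 0.011
```

move_arm(
  rows=[
    [[-5, 0, 0], 0, 0],
    [[-5, 0, 0], 0, 0],
    [[-5, 0, 0], 0, 0],
  ],
)

```text
clock: 5.2
position: [0.4629, -0.0651, 0.1619]
ee_rot: [0.71, -0.03, 0.703, 0.027]
contact_force: [0.1, -0.3, -1.8]
width: 0.0109
```

```bash
python3 - <<'E'
from h import *
import mv
save(viewer.get_image('wrist'),'f_w'); save(viewer.get_image('scene'),'f_s',4,(190,150,340,290)); mv.plan([.44,-.344,.10],5)
E
```

```text
pos [ 0.4623 -0.065   0.1612] toolz yaw deg 4.58 tilt -1.0 F [-0.3 -0.9 -1.7] w 0.011 clk 5.3 q [-0.29  0.16  1.84 -0.    1.13 -0.37]
shift mm [  61.9 -276.   -45.1] turn -0.007
```

View pics/f_w.png

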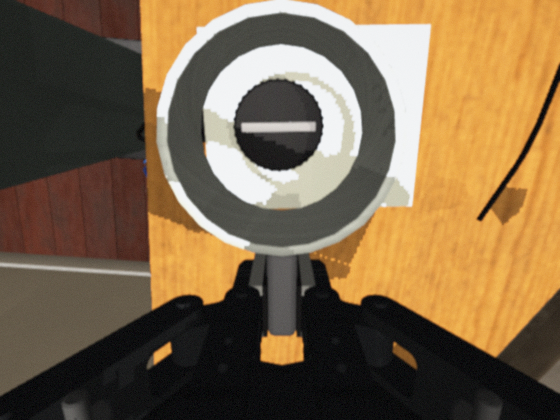

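View pics/f_s.png

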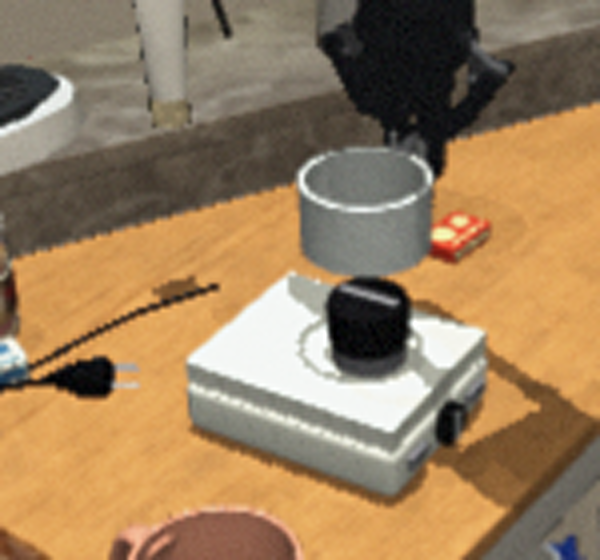

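```bash
python3 mv.py 0.435 -0.345 0.13 4.58
```

```text
pos [ 0.4623 -0.065   0.1612] toolz yaw deg 4.58 tilt -1.0 F [-0.3 -0.9 -1.7] w 0.011 clk 5.3 q [-0.29  0.16  1.84 -0.    1.13 -0.37]
shift mm [  31.9 -276.8  -49.9] turn 0.0
```

move_arm(
  rows=[
    [[0, -20, -3], 0, 0],
    [[0, -50, -8], 0, 0],
    [[0, -85, -15], 0, 0],
    [[0, -120, -22], 0, 0],
    [[0, -155, -28], 0, 0],
    [[0, -190, -35], 0, 0],
    [[0, -225, -42], 0, 0],
    [[15, -255, -47], 0, 0],
  ],
)

```text
clock: 5.97
position: [0.4367, -0.3266, 0.1482]
ee_rot: [0.711, -0.031, 0.702, 0.025]
contact_force: [1.3, -0.6, -1.4]
width: 0.011
```

move_arm(
  rows=[
    [[20, -10, -2], 0, 0],
    [[40, -15, -3], 0, 0],
    [[60, -15, -3], 0, 0],
    [[65, -15, -3], 0, 0],
    [[65, -15, -3], 0, 0],
  ],
)

```text
clock: 6.38
position: [0.4342, -0.3409, 0.0809]
ee_rot: [0.709, -0.029, 0.704, 0.027]
contact_force: [0.4, -1.3, -1.4]
width: 0.0115
```

```bash
python3 - <<'E'
from h import *
import mv
save(viewer.get_image('wrist'),'g_w'); save(viewer.get_image('side'),'g_s',4,(260,130,400,280)); mv.plan([.435,-.345,.0155],4.58)
E
```

```text
pos [ 0.4359 -0.3422  0.0834] toolz yaw deg 4.56 tilt -0.9999 F [-0.8  0.5 -1.8] w 0.0111 clk 6.4833 q [-0.79  0.36  1.78  0.    0.99 -0.88]
shift mm [67.9 -2.2 -1.9] turn -0.0
```

View pics/g_w.png

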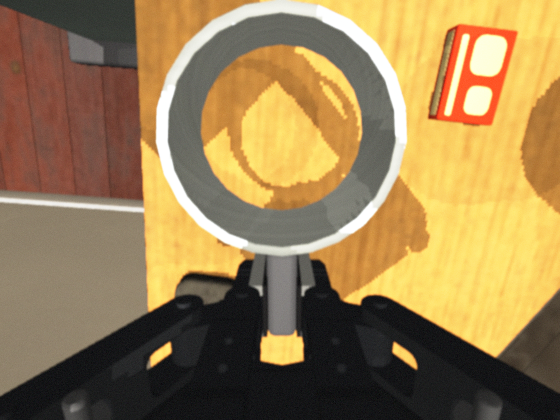

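View pics/g_s.png

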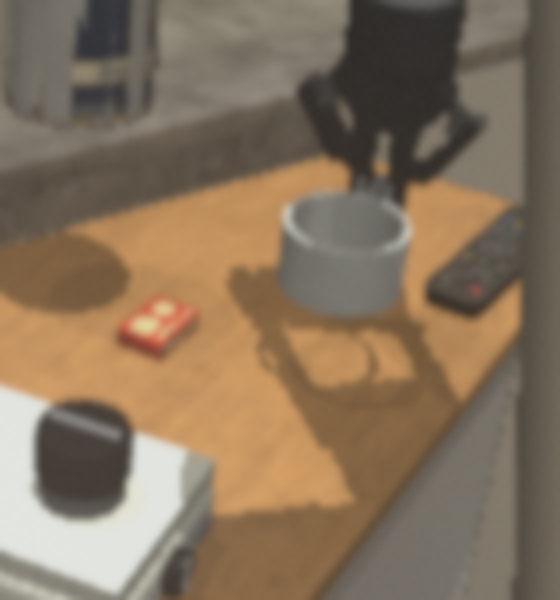

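```bash
python3 - <<'E'
from h import *
c=cal('wrist')
for q in [(180,280),(237,283),(178,296),(437,120),(146,180)]: print(q,atz(c,q,0.019).round(3))
E
```

```text
(180, 280) [ 0.368 -0.391  0.019]
(237, 283) [ 0.408 -0.39   0.019]
(178, 296) [ 0.366 -0.404  0.019]
(437, 120) [ 0.527 -0.268  0.019]
(146, 180) [ 0.346 -0.32   0.019]
```

move_arm(
  rows=[
    [[15, 13, -1], 0, 0],
    [[35, 13, -1], 0, 0],
    [[50, 13, -1], 0, 0],
    [[60, 13, -1], 0, 0],
    [[64, 13, -1], 0, 0],
    [[66, 13, -1], 0, 0],
    [[66, 13, -1], 0, 0],
    [[66, 13, -1], 0, 0],
  ],
)

```text
clock: 7.15
position: [0.4354, -0.3304, 0.0183]
ee_rot: [0.711, -0.031, 0.702, 0.025]
contact_force: [-0.7, 0.6, -1.5]
width: 0.011
```

```bash
python3 - <<'E'
from h import *
import mv
save(viewer.get_image('side'),'i_s',4,(260,130,400,280)); mv.plan([.435,-.33,.0155],4.58)
E
```

```text
pos [ 0.4353 -0.3304  0.0183] toolz yaw deg 4.56 tilt -0.9999 F [ 0.8  0.5 -1.2] w 0.0113 clk 7.2 q [-0.78  0.43  1.87  0.01  0.82 -0.86]
shift mm [ 2.8  0.4 -0.3] turn -0.0
```

View pics/i_s.png

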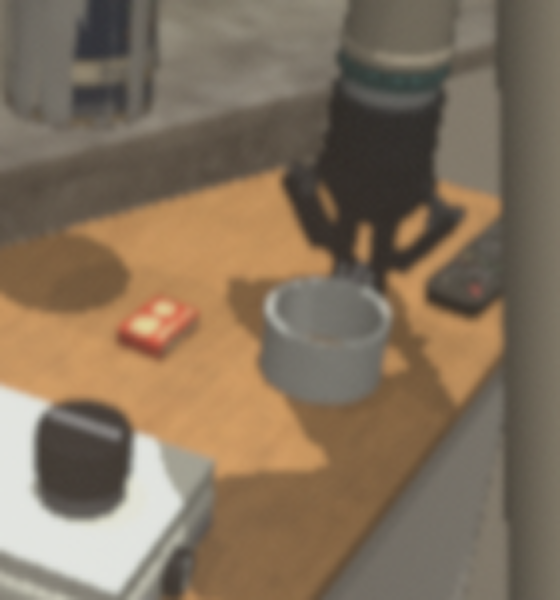

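move_arm(
  rows=[
    [[1, 0, 0], 0, 0],
    [[1.5, 0, 0], 0, 0],
    [[2, 0, 0], 0, 0],
    [[2.5, 0, 0], 0, 0],
    [[2.5, 0, 0], 0, 0],
  ],
)

```text
clock: 7.62
position: [0.4355, -0.3306, 0.0161]
ee_rot: [0.711, -0.031, 0.702, 0.025]
contact_force: [0.0, -0.3, 1.5]
width: 0.0113
```

move_arm(
  rows=[
    [[0.5, 0, 0], 0, 20],
    [[0.5, 0, 0], 0, 60],
    [[0.5, 0, 0], 0, 85],
    [[0.5, 0, 0], 0, 85],
    [[0.5, 0, 0], 0, 85],
    [[0.5, 0, 0], 0, 85],
    [[0.5, 0, 0], 0, 85],
  ],
)

```text
clock: 8.2
position: [0.4355, -0.3306, 0.0156]
ee_rot: [0.711, -0.031, 0.702, 0.025]
contact_force: [-0.7, -0.4, -0.1]
width: 0.085
```

```bash
python3 - <<'E'
from h import *
import mv
save(viewer.get_image('side'),'j_s',4,(260,130,400,280)); save(viewer.get_image('wrist'),'j_w');mv.plan([.435,-.33,.0155],4.58)
E
```

```text
pos [ 0.4355 -0.3306  0.0156] toolz yaw deg 4.55 tilt -0.9999 F [-0.4  1.   0.1] w 0.0852 clk 8.3 q [-0.78  0.43  1.87  0.01  0.82 -0.86]
shift mm [ 0.1  0.7 -0.5] turn -0.0
```

View pics/j_s.png

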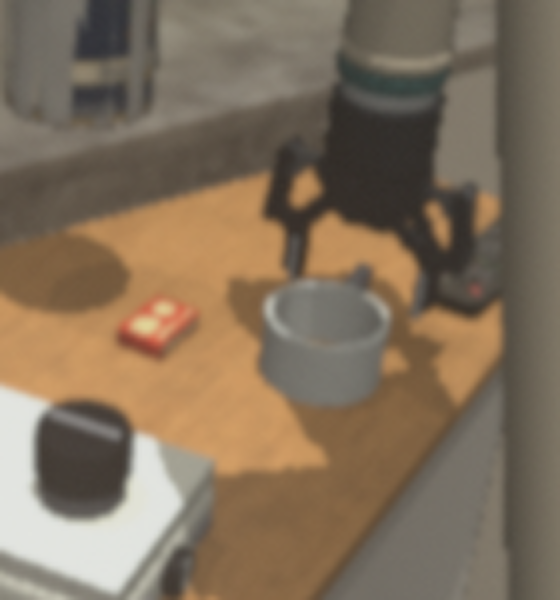

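View pics/j_w.png

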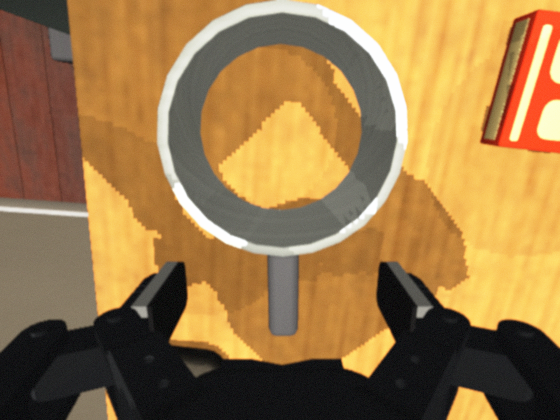

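```bash
python3 mv.py 0.4557 -0.002 0.21 4.58
```

```text
pos [ 0.4355 -0.3306  0.0156] toolz yaw deg 4.55 tilt -0.9999 F [-0.4  1.   0.1] w 0.0852 clk 8.3 q [-0.78  0.43  1.87  0.01  0.82 -0.86]
shift mm [-197.   324.    48.8] turn -0.0
```

move_arm(
  rows=[
    [[-20, 0, 0], 0, 85],
    [[-50, 0, 0], 0, 85],
    [[-90, 0, 0], 0, 85],
    [[-130, 20, 2], 0, 85],
    [[-160, 50, 7], 0, 85],
    [[-194, 90, 13], 0, 85],
    [[-194, 130, 18], 0, 85],
    [[-194, 170, 24], 0, 85],
  ],
)

```text
clock: 8.97
position: [0.4439, -0.167, 0.2108]
ee_rot: [0.713, -0.032, 0.7, 0.023]
contact_force: [1.2, -0.3, 0.2]
width: 0.0852
```

```bash
python3 mv.py 0.4557 -0.002 0.2 4.58
```

```text
pos [ 0.4439 -0.167   0.2108] toolz yaw deg 4.45 tilt -0.9997 F [ 1.2 -0.3  0.2] w 0.0852 clk 8.9667 q [-0.51  0.12  1.76 -0.    1.24 -0.58]
shift mm [  9.1 163.7  24.4] turn -0.002
```

move_arm(
  rows=[
    [[5, 40, 6], 0, 85],
    [[10, 80, 12], 0, 85],
    [[20, 120, 18], 0, 85],
    [[30, 160, 24], 0, 85],
    [[40, 164, 24], 0, 85],
    [[40, 164, 24], 0, 85],
    [[40, 164, 24], 0, 85],
  ],
)

```text
clock: 9.55
position: [0.4555, -0.0019, 0.1689]
ee_rot: [0.713, -0.033, 0.7, 0.023]
contact_force: [1.1, -0.0, 0.2]
width: 0.0849
```

```bash
python3 - <<'E'
from h import *
import mv
from scipy.optimize import least_squares
import meas
for n in ('scene','side'):
    c=cal(n); save(viewer.get_image(n),'k_'+n,4,(210,170,350,300)); r=finder.trace('drive_cap',n)
    if r: print(n,r[0]['score'],r[0]['centre'],atz(c,r[0]['centre'],.09))
meas.go('k_w',0.048)
mv.plan([.4557,-.002,.12],4.58)
E
```

```text
scene 0.82 [282.0, 230.2] [0.45346149 0.00174872 0.09      ]
side 0.66 [340.3, 214.0] [ 0.39610494 -0.17780901  0.09      ]
collar none
cap 0.65 circle [0.4555 0.0008 0.0276]
pos [ 0.4563 -0.0032  0.1695] toolz yaw deg 4.33 tilt -0.9997 F [ 0.4  0.2 -0.5] w 0.085 clk 9.9 q [-0.15  0.13  1.86 -0.01  1.13 -0.22]
shift mm [49.5  1.9 -1.5] turn -0.004
```

View pics/k_w.png

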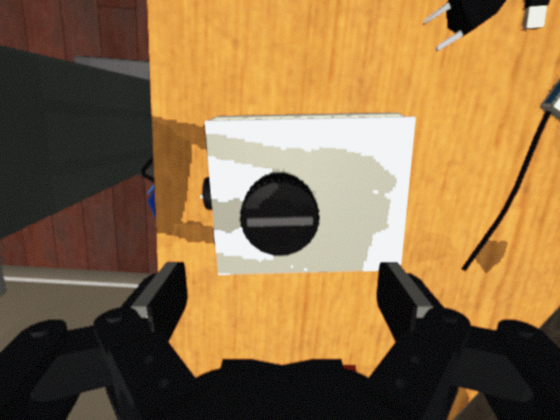

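View pics/k_side.png

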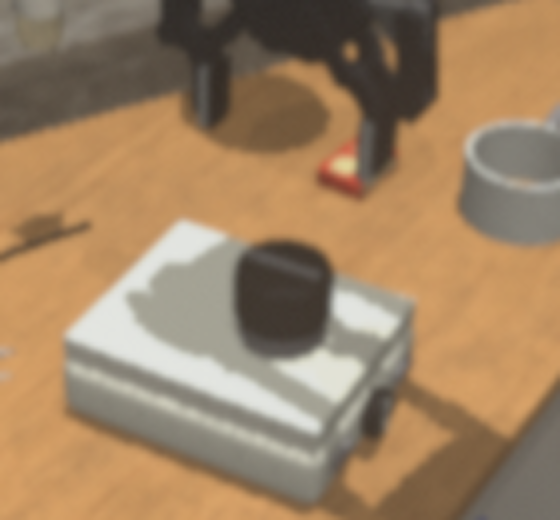

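```bash
python3 - <<'E'
from h import *
import mv
c=cal('wrist'); im=np.load('k_w.npy').astype(int)
# rib: bright in dark cap
r=im[200:240,243:318].mean(2); yy,xx=np.nonzero((r>90)); 
xx=xx+243;yy=yy+200
cen=np.hypot(xx-280,yy-215)<36
P=np.array([atz(c,q,.109)[:2] for q in zip(xx[cen],yy[cen])]); print(len(P),P.mean(0))
u=np.linalg.svd(P-P.mean(0),full_matrices=False)[2][0]; print(np.degrees(np.arctan2(u[1],u[0])), ((P-P.mean(0))@u).min(),((P-P.mean(0))@u).max())
for q in [(207,121),(413,117),(402,269),(219,274)]: print(atz(c,q,.06).round(4))
E
```

```text
352 [ 0.45541293 -0.00110802]
-174.64879086543033 -0.020841936485215422 0.020859933064606102
[0.3974 0.0571 0.06  ]
[0.5514 0.0717 0.06  ]
[ 0.5666 -0.0546  0.06  ]
[ 0.4089 -0.0698  0.06  ]
```

```bash
python3 mv.py 0.4555 -0.0013 0.073 5.4
```

```text
pos [ 0.4563 -0.0032  0.1695] toolz yaw deg 4.33 tilt -0.9997 F [ 0.4  0.2 -0.5] w 0.085 clk 9.9 q [-0.15  0.13  1.86 -0.01  1.13 -0.22]
shift mm [96.5  3.3 -2.5] turn -0.019
```

move_arm(
  rows=[
    [[20, 3, -2], -0.019, 85],
    [[45, 3, -2], -0.019, 85],
    [[45, 3, -2], -0.019, 85],
    [[45, 3, -2], -0.019, 85],
  ],
)

```text
clock: 10.23
position: [0.4541, -0.0012, 0.1239]
ee_rot: [0.712, -0.038, 0.7, 0.029]
contact_force: [-0.2, 0.4, -0.1]
width: 0.0851
```

```bash
python3 - <<'E'
from h import *
import mv
c=cal('wrist'); im=viewer.get_image('wrist'); save(im,'l_w')
mv.plan([.4555,-.0013,.073],5.4); print(tcp()[2].as_matrix().round(4))
E
```

```text
pos [ 0.4552 -0.0013  0.1249] toolz yaw deg 5.38 tilt -0.9997 F [ 0.9 -0.9  0.7] w 0.0852 clk 10.2833 q [-0.15  0.18  1.93 -0.01  1.01 -0.24]
shift mm [51.9  0.7 -0.7] turn -0.0
[[ 0.0206 -0.0935  0.9954]
 [-0.0122  0.9955  0.0937]
 [-0.9997 -0.014   0.0194]]
```

View pics/l_w.png

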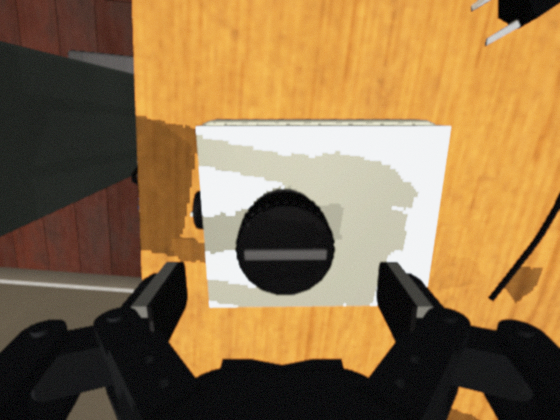

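move_arm(
  rows=[
    [[20, 0.5, -0.5], 0, 85],
    [[40, 0.5, -0.5], 0, 85],
    [[51, 0.5, -0.5], 0, 85],
    [[51, 0.5, -0.5], 0, 85],
    [[51, 0.5, -0.5], 0, 85],
  ],
)

```text
clock: 10.7
position: [0.4566, -0.0017, 0.0748]
ee_rot: [0.714, -0.038, 0.699, 0.028]
contact_force: [0.2, -0.4, -0.4]
width: 0.0852
```

```bash
python3 - <<'E'
from h import *
import mv
c=cal('wrist'); im=viewer.get_image('wrist'); save(im,'m_w')
mv.plan([.4555,-.0013,.073],5.4)
E
```

```text
pos [ 0.457  -0.0017  0.0752] toolz yaw deg 5.37 tilt -0.9997 F [1.3 0.3 0.5] w 0.0851 clk 10.75 q [-0.15  0.24  2.   -0.01  0.88 -0.24]
shift mm [ 2.2  0.6 -1.5] turn -0.001
```

View pics/m_w.png

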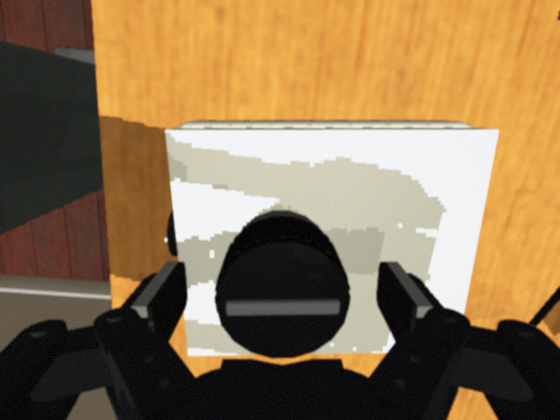

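move_arm(
  rows=[
    [[1, 0.5, 0], 0, 60],
    [[1, 0.5, 0], 0, 40],
    [[1, 0.5, 0], 0, 40],
    [[1, 0.5, 0], 0, 40],
    [[1, 0.5, 0], 0, 40],
    [[1, 0.5, 0], 0, 40],
  ],
  force=60,
)

```text
clock: 11.25
position: [0.4581, -0.0014, 0.0758]
ee_rot: [0.715, -0.038, 0.697, 0.028]
contact_force: [-0.7, 1.1, 8.0]
width: 0.0527
```

```bash
python3 - <<'E'
from h import *
import mv
save(viewer.get_image('wrist'),'n_w')
mv.plan([.4555,-.0013,.073],5.4); print(manip.get_state()['moment'])
E
```

```text
pos [ 0.4581 -0.0014  0.0758] toolz yaw deg 5.38 tilt -0.9996 F [-0.2  0.9  7.7] w 0.0529 clk 11.3 q [-0.15  0.24  2.   -0.01  0.88 -0.23]
shift mm [ 2.7  0.4 -2.7] turn -0.0
[0.01348267 0.32488698 0.03618119]
```

move_arm(
  rows=[
    [[0, 0, 0], -0.05, 40],
    [[0, 0, 0], -0.1, 40],
    [[0, 0, 0], -0.16, 40],
    [[0, 0, 0], -0.16, 40],
  ],
)

```text
clock: 11.63
position: [0.4582, -0.0014, 0.0762]
ee_rot: [0.71, -0.096, 0.693, 0.084]
contact_force: [-0.6, -0.2, -0.9]
width: 0.0524
```

```bash
python3 - <<'E'
from h import *
import mv
save(viewer.get_image('wrist'),'o_w')
mv.plan([.4555,-.0013,.073],5.4); print(manip.get_state()['moment'])
E
```

```text
pos [ 0.4582 -0.0014  0.076 ] toolz yaw deg 14.48 tilt -0.9996 F [ 0.7 -0.4 -1.3] w 0.0523 clk 11.6833 q [-0.15  0.24  2.   -0.01  0.88 -0.39]
shift mm [ 3.   0.8 -2.6] turn 0.158
[ 0.01415122  0.0095661  -0.0103165 ]
```

View pics/o_w.png

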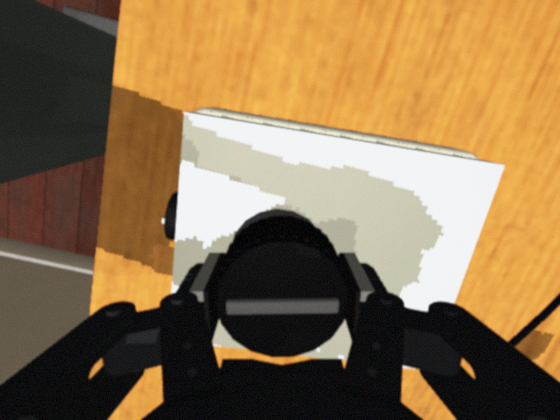

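View pics/n_w.png

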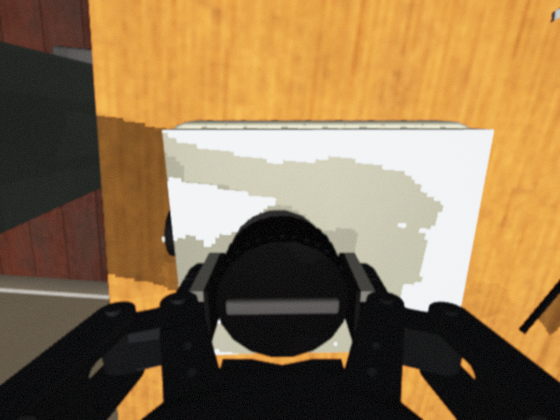

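move_arm(
  rows=[
    [[0, 0, 0], -0.1, 40],
    [[0, 0, 0], -0.2, 40],
    [[0, 0, 0], -0.3, 40],
    [[0, 0, 0], -0.4, 40],
    [[0, 0, 0], -0.5, 40],
    [[0, 0, 0], -0.6, 40],
    [[0, 0, 0], -0.6, 40],
  ],
)

```text
clock: 12.27
position: [0.458, -0.0014, 0.0762]
ee_rot: [0.65, -0.3, 0.637, 0.284]
contact_force: [-0.4, -0.7, 0.7]
width: 0.0522
```

```bash
python3 - <<'E'
from h import *
import mv
save(viewer.get_image('wrist'),'p_w')
mv.plan([.4555,-.0013,.073],5.4+76); print(manip.get_state()['moment'])
E
```

```text
pos [ 0.458  -0.0013  0.0762] toolz yaw deg 48.68 tilt -0.9996 F [-0.4  0.3 -0.1] w 0.0522 clk 12.3167 q [-0.15  0.24  2.   -0.01  0.88 -0.99]
shift mm [ 3.1  2.  -1.7] turn -0.571
[-0.02148693  0.09084815 -0.01765827]
```

View pics/p_w.png

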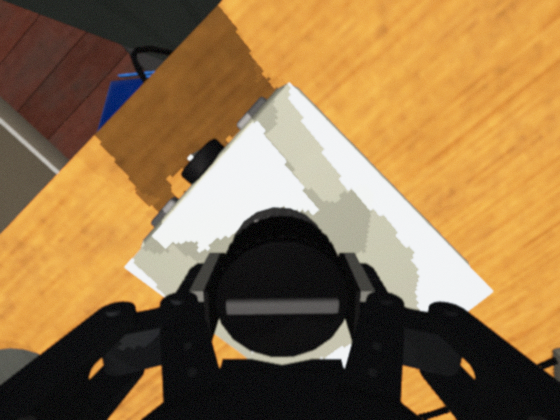

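move_arm(
  rows=[
    [[0, 0, 0], -0.1, 40],
    [[0, 0, 0], -0.2, 40],
    [[0, 0, 0], -0.3, 40],
    [[0, 0, 0], -0.4, 40],
    [[0, 0, 0], -0.5, 40],
    [[0, 0, 0], -0.58, 40],
    [[0, 0, 0], -0.58, 40],
    [[0, 0, 0], -0.58, 40],
  ],
)

```text
clock: 12.98
position: [0.4577, -0.0015, 0.0764]
ee_rot: [0.539, -0.472, 0.531, 0.453]
contact_force: [-2.3, -1.4, 4.1]
width: 0.0523
```

```bash
python3 - <<'E'
from h import *
import mv
save(viewer.get_image('wrist'),'q_w')
s,p,R=tcp(); mv.plan(p+[0,0,.1]); print(manip.get_state()['moment'])
E
```

```text
pos [ 0.4578 -0.0015  0.0764] toolz yaw deg 81.71 tilt -0.9996 F [-3.1 -1.9  4.5] w 0.0525 clk 13.0333 q [-0.15  0.24  2.   -0.01  0.88 -1.57]
shift mm [-100.    -2.7   -1. ] turn 0.0
[-0.12221562  0.39832973  0.04685336]
```

View pics/q_w.png

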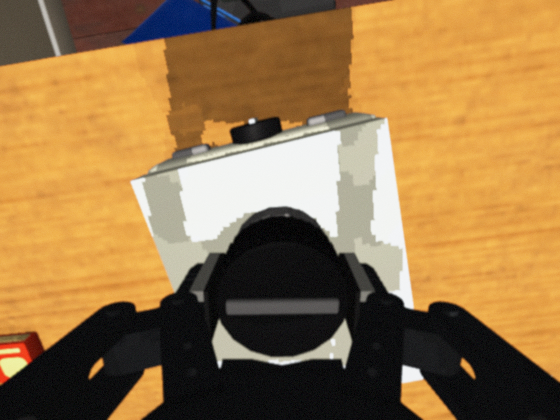

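move_arm(
  rows=[
    [[-2, 0, 0], 0, 40],
    [[-5, 0, 0], 0, 40],
    [[-10, -0.3, 0], 0, 40],
    [[-15, -0.4, 0], 0, 40],
  ],
)

```text
clock: 13.37
position: [0.458, -0.0013, 0.0918]
ee_rot: [0.539, -0.472, 0.531, 0.453]
contact_force: [0.2, 0.1, -0.4]
width: 0.0523
```

```bash
python3 - <<'E'
from h import *
import mv
save(viewer.get_image('side'),'r_s',4,(210,170,350,300))
s,p,R=tcp(); mv.plan([.457,-.0015,.178]); print(manip.get_state()['moment'])
E
```

```text
pos [ 0.4588 -0.0014  0.0928] toolz yaw deg 81.68 tilt -0.9995 F [0.2 0.8 0.2] w 0.0524 clk 13.4167 q [-0.15  0.22  1.98 -0.01  0.92 -1.57]
shift mm [-85.2  -0.8  -1.2] turn 0.0
[ 0.04781253 -0.04582764  0.03398565]
```

View pics/r_s.png

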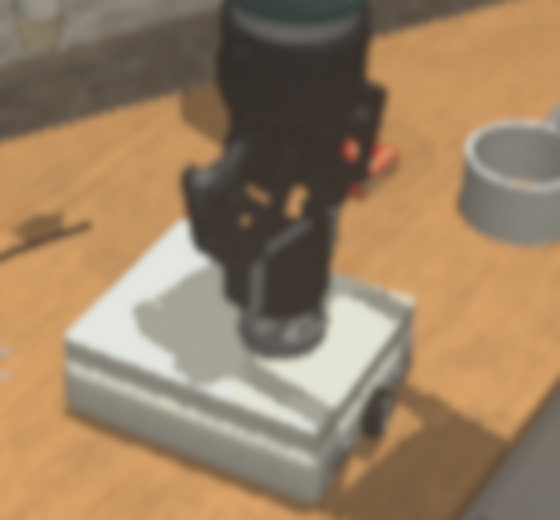

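Freed with negligible force, so I continue straight up.

move_arm(
  rows=[
    [[-8, 0, 0], 0, 40],
    [[-16, -0.4, 0], 0, 40],
    [[-28, -0.6, -0.4], 0, 40],
    [[-42, -0.8, -0.6], 0, 40],
    [[-56, -0.8, -0.8], 0, 40],
    [[-70, -0.8, -1], 0, 40],
    [[-80, -0.8, -1], 0, 40],
    [[-85, -0.8, -1], 0, 40],
  ],
)

```text
clock: 14.08
position: [0.458, -0.0014, 0.18]
ee_rot: [0.54, -0.473, 0.53, 0.451]
contact_force: [-0.4, -0.8, -0.5]
width: 0.0526
```

move_arm(
  rows=[
    [[0, 0, 0], 0, 40],
    [[0, 0, 0], 0, 40],
    [[0, 0, 0], 0, 40],
  ],
)

```text
clock: 14.33
position: [0.4577, -0.0013, 0.1797]
ee_rot: [0.54, -0.473, 0.53, 0.451]
contact_force: [0.4, -0.5, -0.8]
width: 0.0526
```

```bash
python3 - <<'E'
from h import *
import mv
save(viewer.get_image('side'),'t_s',3,(210,110,400,300)); save(viewer.get_image('wrist'),'t_w')
s,p,R=tcp(); mv.plan([.457,-.0015,.178]); print(s['qd'])
E
```

```text
pos [ 0.4575 -0.0013  0.1793] toolz yaw deg 81.67 tilt -0.9994 F [-0.1  0.2 -0.8] w 0.0525 clk 14.4333 q [-0.15  0.12  1.85 -0.01  1.14 -1.57]
shift mm [ 1.3  0.6 -0.2] turn 0.0
[-0.00192264  0.00368306 -0.00063394  0.00011035 -0.00101441  0.0009395 ]
```

View pics/t_s.png

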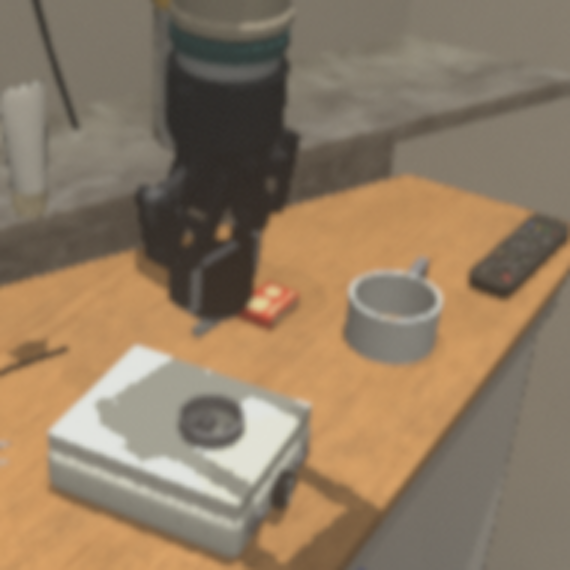

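View pics/t_w.png

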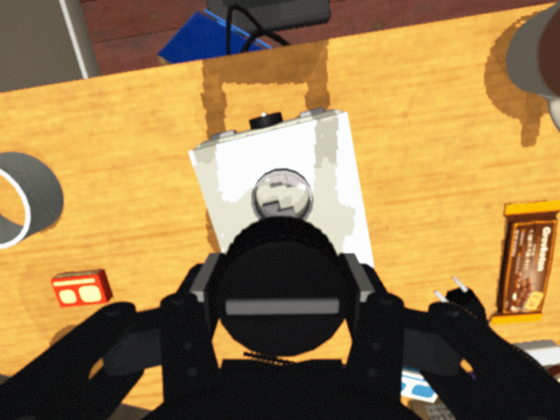

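```bash
python3 -c "
from rig import manip
print(manip.sign_off()); s=manip.get_state(); print(s['clock'],s['position'],s['width'])"
```

```text
the job is handed in; nothing more can be done
None
the job is handed in; nothing more can be done
```

The job is handed in, at about 14.4 s of the 64 s allowed.

**Collar:** I lifted it straight up by its fin. It now stands upright and released on the table at about (0.43, -0.27), about 27 cm from the seat.

**Drive cap:** I tried anticlockwise first and it gave straight away, with almost no resisting torque, so the thread is right-handed. I never needed to try clockwise. I turned the cap about 76° on its seat, and the rib stayed aligned with the jaws throughout, so it did not slip. It lifted off with no noticeable resistance.

**Last checks:**
- **Cap height:** it is held about 10 cm above its seat (TCP at z = 0.179, against 0.076 when gripped).
- **Grip:** the opening is 52.5 mm, and the arm is still.
- **Final pictures:** the neck is bare, the collar is upright, and the match box, remote, mug and chocolate bar look undisturbed. I did not check the USB stick separately.

**Small disagreements:**
- The tool had drifted to about 2° off vertical by the end, with no visible effect.
- The detection network wrongly placed the cap in one side-camera picture. I ignored that and used the wrist-camera measurements, which agreed with the deck geometry.

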